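# Tip the spent cartridge through the discard slot and hang up the carry tray

## Task

Throw away the spent test cartridge: lay it flat on the discard bin's tip tray with one of its short ends towards the slot under the clear hood, then lift the tip tray by its bar so that the cartridge slides edge-on through the slot into the bin, and bring the tip tray back down. Then raise the empty carry tray by its swinging wire handle and hang it by that handle across both prongs of the hanging stand, hanging still and level. Leave the tube rack, the jar, the bottle and the timer where they are.

Things in the scene. Friction and masses are not known exactly. Their poses are not given: they have to be found in the camera images.
- cartridge_mid (a point): Centre of the spent cartridge: a loose flat white plastic slab 110 mm long (its x) by 58 mm wide (its y) by 15 mm thick (its z, up at the start), 70 g, paper label and grey panel on top. It starts lying flat on the floor of the carry tray (that floor is 3 mm above the bench), its length roughly along the carry tray's y. Either end may lead.
- bin: The fixed discard bin, grey box with white lid: 228 mm (its x) by 170 mm (its y) by 150 mm high. Origin under its centre on the bench; its front, where the tip tray is worked, faces its own -x; z up. On the rear of its lid stands a clear hood (78 mm high, x +32 to +74 mm, y -77 to +77 mm, open to the front) over the slot. The inside is 146 mm deep, so the cartridge falls in wholly.
- bin_slot (a point): Middle of the slot in the bin's lid, at lid height (150 mm), under the hood: 76 mm wide along the bin's y, 32 mm along its x. It is too short for the cartridge's length and too narrow for it to go in flat.
- flap (a joint): Tip tray (aluminium, on the bin's lid), hinge angle in rad: 0 = lying level, grows as its front is lifted, stop at 1.05. The hinge line runs along the bin's y, at x = +40 mm, y = 0, z = 153 mm of the bin's frame. Light (0.2 kg), falls back by gravity when let go. A cartridge lying on it starts to slide towards the slot at a tilt of 0.45 to 0.65 rad, and has surely gone at 0.95.
- flap_lay (a point): The point on the tip tray's upper surface under the centre of a well laid cartridge, 88 mm in front of the hinge (156 mm above the bench when level); turns with the tray: x towards the slot, y along the hinge, z out of its surface. The tray is 160 mm long from the hinge and 136 mm wide between its side lips, which stand 11 mm above that surface; over the last 45 mm before the hinge two 13 mm high fins narrow it to 70 mm.
- flap_bar (a point): Middle of the tip tray's lifting bar: a round steel bar 12 mm thick, along the bin's y, free over 90 mm between its end stems, 20 mm in front of the tray's front edge, 178 mm above the bench when level, 180 mm in front of the hinge and 25 mm above it; turns with the tray.
- carrier: The loose carry tray, stainless, 150 mm square, rim 20 mm high, floor 3 mm, about 0.5 kg with its handle, which may vary. Origin under its centre; z up. A swinging wire handle is pivoted on two ears in the middle of its +y and -y sides, pivot line along its y through x = 0, 40 mm above its underside.
- bail (a joint): Angle of the swinging wire handle in rad: 0 = lying down to the carry tray's -x side, grows as it is raised, 1.43 = straight up over the carry tray, stop at 1.9. It swings freely.
- bail_bar (a point): Middle of the wire handle's cross-bar: round steel, 10 mm thick, along the carry tray's y, 158 mm long between the handle's two arms, 117 mm from the pivot line. When the handle lies down the bar is 116 mm to the carry tray's -x side, 24 mm above the bench with nothing underneath.
- stand: The fixed hanging stand, steel: foot plate 160 x 150 x 10 mm, one upright post of 20 mm diameter at the origin (underside), 258 mm high, z up. At its top two horizontal prongs, 10 mm thick, 84 mm apart (y = -42 and +42 mm, so that a gripper fits between), reach out to the stand's -x; their upper side is 255 mm above the bench; from x = -122 mm their ends turn up to x = -134 mm, 277 mm above the bench.
- prongs (a point): Midway between the two prongs, level with their upper side (255 mm above the bench), 98 mm out from the post along the stand's -x: the hung cross-bar lies over this point along the stand's y, its centre 5 mm higher. Nearer than 80 mm to the post the carry tray would rub on the post. As the carry tray hangs below its bar, it has to be brought on from the prongs' free ends, with the bar above the upturned ends and the handle's arms passing outside the prongs.
- tube_rack: Bystander: grey rack of five capped tubes, 112 x 24 x 86 mm, origin under its centre.
- jar: Bystander: white jar with yellow cap, 56 mm diameter, 75 mm high, origin under its centre.
- reagent: Bystander: brown bottle, 48 mm diameter, 85 mm high, origin under its centre.
- timer: Bystander: white bench timer, 60 x 75 x 22 mm, origin under its centre.
There are look-alikes about, which are no part of the job. Leave any orange or red look-alike of the part that bears cartridge_mid alone.

How it is judged:
On the way, in this order (a step that is already met when the one before it is completed fails the run):
1. the cartridge lies flat on the level tip tray, end towards the slot, and is let go (z of cartridge_mid in the frame of flap_lay between 0.004 and 0.012 m and x of cartridge_mid in the frame of flap_lay between -0.045 and 0.04 m and y of cartridge_mid in the frame of flap_lay between -0.035 and 0.035 m and angle between the x axis of cartridge_mid and the x axis of flap_lay, either way round below 0.5 rad and value of joint flap below 0.15 rad and contact force between the fingers and cartridge below 0.2 N), for 0.1 s.
2. the cartridge has gone through the slot into the bin (z of cartridge_mid in the frame of bin below 0.09 m and x of cartridge_mid in the frame of bin between -0.11 and 0.115 m and y of cartridge_mid in the frame of bin between -0.083 and 0.083 m), for 0.1 s.
At the end, for the whole second after the job is handed in: Cartridge wholly inside the bin (centre under 90 mm up); tip tray down (under 0.1 rad); carry tray hangs by its handle's bar on both prongs, inside their upturned ends, bar centred to 35 mm and square to 0.3 rad, tray level to 0.3 rad and still (under 0.08 m/s, 0.8 rad/s) (all of step 2 and value of joint flap below 0.1 rad and z of bail_bar in the frame of stand between 0.252 and 0.27 m and x of bail_bar in the frame of stand between -0.13 and -0.01 m and y of bail_bar in the frame of stand between -0.035 and 0.035 m and angle between the y axis of bail_bar and the y axis of stand, either way round below 0.3 rad and contact force between carrier and stand above 1 N and angle between carrier's own z axis and vertical below 0.3 rad and linear speed of carrier below 0.08 m/s and angular speed of carrier below 0.8 rad/s); the robot touches nothing.
It fails at once if the tube rack, jar, bottle or timer is moved more than 30 mm (distance of any of tube_rack, jar, reagent, timer from where it was at the start of the episode above 0.03 m).
It fails at once if the tube rack, jar or bottle is knocked over (angle between any of tube_rack, jar, reagent's own z axis and vertical above 0.6 rad).
It also fails if it takes over 72 s, if anything falls off the work surface, if the arm or the gripper's body presses on something with over 40 N, if the wrist force passes 120 N, or if a joint passes its speed limit or range.

## Robot

A 7-joint arm with a two-finger parallel gripper is mounted at the origin on the work surface. World frame = base frame: x ahead of the robot, y to its left, z up, the work surface at z = 0. Lengths are in m, angles in rad, forces in N, time in s.
With the tool pointing down it reaches from about 0.425 to 0.95 m from the base axis. Payload 4.7 kg.
Tool frame: the origin (TCP) lies midway between the tips of the shut fingers; the grasp point (between the pads) lies 19 mm behind it (bot.tcp_to_grasp is the distance from the TCP to the grasp point, in m); z points along the fingers, y is the direction in which the jaws open and shut (so a half turn about z gives the same grasp; the last joint's range is limited). The gripper opens to 85 mm and grips with 20 to 120 N. Pads are 22 mm wide; open, the fingers measure 114 mm over their backs; the gripper's body (76 mm by 85 mm) begins 54 mm behind the grasp point. The pads swing forward as they close: fully open they stand 13 mm farther back than shut.
Start: joints at [1.273, 0.469, -0.049, 1.532, 0.024, 1.141, -0.082], TCP at [0.179, -0.651, 0.231] pointing down, gripper open.
Joint ranges: [-2.59, 2.59], [-0.33, 1.99], [-1.39, 1.29], [0.1, 2.45], [-1.04, 4.18], [0.21, 1.99], [-2.66, 2.66]. Speed limits (rad/s): [2.57, 2.57, 3.14, 3.14, 3.14, 3.14, 3.14].

## Interface

Orientations are given as a unit quaternion [x, y, z, w].
In Python, from rig import bot, optics gives the robot as it stands. The module is installed in compiled form; this text tells all that it offers.
- The arm moves only by the tool step_arm, never from a script. Its argument "targets" is one flat list of numbers, 7 for each row, row after row: the closure in counts, from 0 (fully open) to 255 (shut), then the shift along the tool's x, y, z in m, then the turn, a rotation vector about the tool's x, y, z in degrees. A call has 1 to 20 rows; each row shifts and turns the pose as measured when the row begins, along the tool's axes as they then stand; what a row does not reach is not made up. A row lasts 1/8 s, in which the tool goes at most 62.5 mm and 10.7 degrees, less where a joint would pass 70% of its speed; a pose out of reach is approached as far as the arm can. A call with a gripper value outside its range is refused whole. The fingers move at their own pace and stop on an object; "squeeze" is the grip in N (left out, the last holds). Time passes only in rows, so rows that do not move let the fingers close. It gives the time, the measured TCP pose, the force and the opening at its end, in the units of the state.
- bot.observe(): the state, without advancing time (a new reading comes with each control period).
- optics.get_image(name): name is "scene" or "side" or "wrist"; returns the picture (480x640x3 uint8, red, green, blue); there is no depth.
- optics.calibration(name): a dict with "fov_y" (degrees; the focal length in pixels is half the picture's height over the tangent of half this angle, whatever the lens; pixels are square), "cx", "cy" (the principal point, pixels), "distortion" ([k1, k2, p1, p2, k3] as OpenCV has them; the pictures are not rectified), "eye" and "orientation" of the camera in the world; the wrist camera has in their place "T_tool_cam" (4x4, takes a point from camera to tool coordinates, whose origin is the TCP and whose axes are the flange's). Camera axes: x right, y down, z forward; pixel columns grow to the right and rows downward; lengths in m; the calibration is good to about 2 mm. A picture is of the moment at which its call begins: read the wrist's pose just before it. calibration takes no time and is no camera call.
- bot.finish_job(): hands the job in, once; it reports no verdict.
The state is a dict: "time": time; "joints": joint angles; "joint_velocities": joint speeds; "effort": joint torques, N m; "ee_pos": TCP position; "ee_rot": TCP orientation; "ft_force": force on the tool from outside, world axes, zero at the start; "torque": the same for the moment, N m; "width": finger opening in m.
Only numpy, scipy, OpenCV 4.12 (cv2) and the standard library are available. Lean on these libraries where they do the work, as an engineer would, in place of code of your own. Each camera call takes 0.05 s, during which the arm holds its last target. There are 200 camera calls.

## Working session

There is one attempt and no reset: what is moved stays moved. The work goes in short steps, Python scripts to look and compute and a tool call to move; the robot and the scene stay as the last step left them, time stands still between calls to the robot, and variables do not carry over. Pictures are saved under pics/ and viewed, about 8 in all and at most 12, crops included, and the job is handed in when it is done.

Besides the shell and the picture viewer there is one more tool, called as name(argument=value, ...) on one line, values as JSON. step_arm: Moves the arm, as the interface text tells. Its arguments: {"type":"object","properties":{"targets":{"type":"array"},"squeeze":{"type":"number"}},"required":["targets"]}

```bash
mkdir -p pics
cat > h.py <<'E'
import numpy as np,cv2
from rig import bot,optics
from scipy.spatial.transform import Rotation as R
def cam(n,st=None):
    c=optics.calibration(n);f=240/np.tan(np.radians(c['fov_y'])/2)
    K=np.array([[f,0,c['cx']],[0,f,c['cy']],[0,0,1.]]);D=np.array(c['distortion'],float)
    if 'T_tool_cam' in c:
        st=st or bot.observe();T=np.eye(4);T[:3,:3]=R.from_quat(st['ee_rot']).as_matrix();T[:3,3]=st['ee_pos'];T=T@np.array(c['T_tool_cam'])
    else:
        T=np.eye(4);o=np.array(c['orientation']);T[:3,:3]=o if o.shape==(3,3) else R.from_quat(o).as_matrix();T[:3,3]=c['eye']
    return K,D,T
def ray(C,uv):
    K,D,T=C;p=cv2.undistortPoints(np.array(uv,float).reshape(-1,1,2),K,D).reshape(-1,2)
    return T[:3,3],np.c_[p,np.ones(len(p))]@T[:3,:3].T
def onz(C,uv,z):
    e,d=ray(C,uv);return e+d*((z-e[2])/d[:,2])[:,None]
def proj(C,P):
    K,D,T=C;Q=(np.array(P,float).reshape(-1,3)-T[:3,3])@T[:3,:3]
    return cv2.projectPoints(Q,np.zeros(3),np.zeros(3),K,D)[0].reshape(-1,2)
def tri(C1,a,C2,b):
    e1,d1=ray(C1,a);e2,d2=ray(C2,b);o=[]
    for x,y in zip(d1,d2):
        s=np.linalg.lstsq(np.c_[x,-y],e2-e1,rcond=None)[0];o.append((e1+x*s[0]+e2+y*s[1])/2)
    return np.array(o)
def snap(n,f):
    st=bot.observe();im=optics.get_image(n);cv2.imwrite('pics/'+f,im[:,:,::-1]);return im,cam(n,st)
E
python3 - <<'E'
from h import *
for n in('scene','side','wrist'):
    im,C=snap(n,n+'0.png');print(n,C[0][0,0],C[2].round(3).tolist())
s=bot.observe();print(s['ee_rot'],s['time'],bot.tcp_to_grasp)
E
```

```text
scene 558.4509236441768 [[-0.177, 0.678, -0.714, 1.438], [0.984, 0.113, -0.137, 0.179], [-0.012, -0.727, -0.687, 1.043], [0.0, 0.0, 0.0, 1.0]]
side 516.627231905561 [[0.991, -0.099, 0.086, 0.417], [-0.131, -0.731, 0.67, -0.784], [-0.003, -0.675, -0.738, 1.006], [0.0, 0.0, 0.0, 1.0]]
wrist 371.4182297744084 [[0.265, -0.929, -0.259, 0.244], [-0.964, -0.256, -0.071, -0.632], [-0.001, 0.269, -0.963, 0.372], [0.0, 0.0, 0.0, 1.0]]
[ 9.90981978e-01  1.33993157e-01 -1.22030983e-04 -7.34007211e-04] 0.15 0.0187
```

View pics/scene0.png

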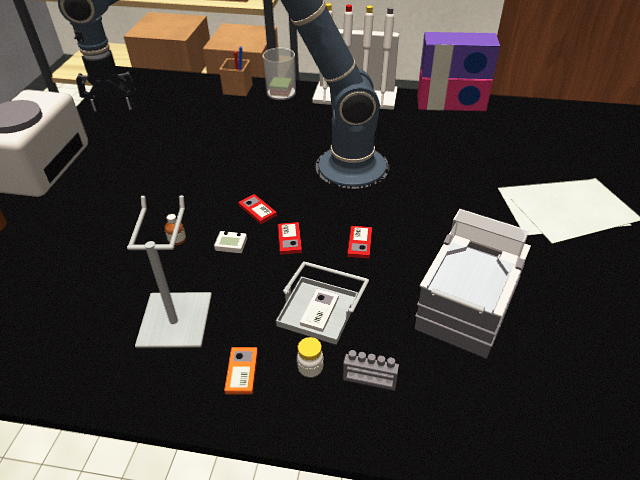

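View pics/side0.png

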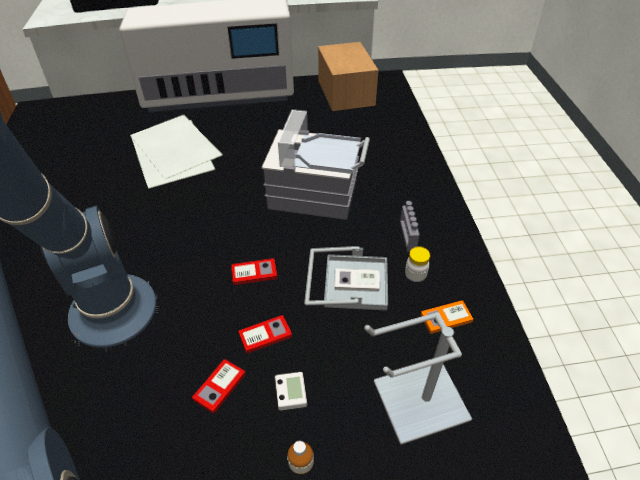

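```bash
cat > mos.py <<'E'
import cv2,numpy as np
def tile(f,x,y,w,h):
    im=cv2.imread('pics/'+f)[y:y+h,x:x+w];s=min(400/w,300/h)
    im=cv2.resize(im,None,fx=s,fy=s,interpolation=cv2.INTER_CUBIC)
    for u in range(-(-x//10)*10,x+w,10):
        X=int((u-x+.5)*s);cv2.line(im,(X,0),(X,10 if u%50==0 else 4),(0,255,255),1)
        if u%20==0:cv2.putText(im,str(u),(X-8,18),0,.3,(0,255,0),1)
    for v in range(-(-y//10)*10,y+h,10):
        Y=int((v-y+.5)*s);cv2.line(im,(0,Y),(4,Y),(0,255,255),1)
        if v%20==0:cv2.putText(im,str(v),(5,Y+3),0,.3,(0,255,0),1)
    o=np.zeros((300,400,3),np.uint8);o[:im.shape[0],:im.shape[1]]=im[:300,:400];return o
def mosaic(ts,out):
    t=[tile(*a) for a in ts];cv2.imwrite('pics/'+out,np.vstack([np.hstack(t[:2]),np.hstack(t[2:])]) if len(t)>2 else np.hstack(t))
E
python3 - <<'E'
from mos import *
mosaic([('scene0.png',270,255,110,90),('scene0.png',400,205,150,150),('scene0.png',120,185,150,170),('side0.png',260,105,140,215)],'m1.png')
mosaic([('side0.png',295,235,130,90),('side0.png',260,105,120,110),('side0.png',360,305,120,140)],'m2.png')
E
```

```text
Traceback (most recent call last):
  File "mos.py", line 13, in mosaic
    t=[tile(*a) for a in ts];cv2.imwrite('pics/'+out,np.vstack([np.hstack(t[:2]),np.hstack(t[2:])]) if len(t)>2 else np.hstack(t))
                                                     ~~~~~~~~~^^^^^^^^^^^^^^^^^^^^^^^^^^^^^^^^^^^^^
ValueError: all the input array dimensions except for the concatenation axis must match exactly, but along dimension 1, the array at index 0 has size 800 and the array at index 1 has size 400
```

View pics/m1.png

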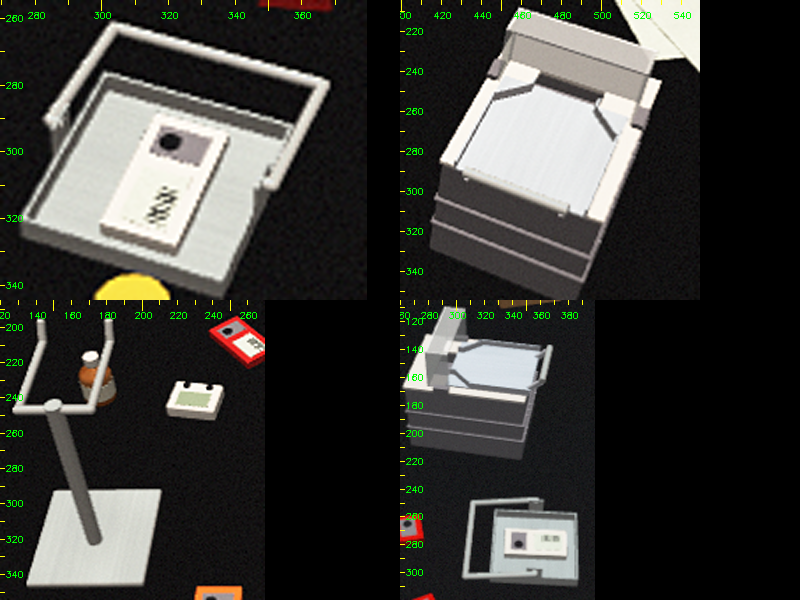

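```bash
python3 - <<'E'
from h import *
np.set_printoptions(precision=4,suppress=True)
S=cam('scene');Z=cam('side')
rim=[(302.1,276.6),(276,321.6),(336.6,340.5),(358.5,294)]
r=onz(S,rim,.020);print('rim',r,'c',r.mean(0),[np.linalg.norm(r[i]-r[i-1]) for i in range(4)])
b=onz(S,[(304.5,263.1),(367.5,280.5)],.024);print('bail',b,b.mean(0))
c=onz(S,[(316.5,288.6),(338.4,295.5),(322,329),(300.5,323)],.018);print('cart',c,c.mean(0),[np.linalg.norm(c[i]-c[i-1]) for i in range(4)])
p=onz(S,[(150.6,292.6),(211.2,292.6),(202.2,345.3),(135.3,345.3)],.01);print('plate',p,p.mean(0),[np.linalg.norm(p[i]-p[i-1]) for i in range(4)])
print('tips',onz(S,[(142.7,198),(181.8,198)],.274),'corner',onz(S,[(129,245),(170,245)],.25))
fb=onz(S,[(431,291.5),(483.5,310)],.178);print('bar',fb,fb.mean(0));print(onz(Z,[(368.2,138.7),(360.4,165.9)],.178))
print('lid',onz(S,[(420,287.5),(502.5,315)],.15))
print('side tray rim',onz(Z,[(327,256),(387,257),(388,306),(326,301)],.02))
print('bystanders')
print(onz(S,[(309,349)],.075),onz(S,[(371,360)],.08),onz(S,[(171,220)],.085),onz(S,[(231,240)],.02))
E
python3 - <<'E'
from mos import *
mosaic([('side0.png',295,235,130,90),('side0.png',260,105,120,110),('side0.png',360,305,120,140),('scene0.png',120,185,130,100)],'m2.png')
E
```

```text
rim [[ 0.5175 -0.0533  0.02  ]
 [ 0.6658 -0.0838  0.02  ]
 [ 0.6948  0.0626  0.02  ]
 [ 0.5508  0.0927  0.02  ]] c [0.6072 0.0045 0.02  ] [np.float64(0.14970632457305993), np.float64(0.15140507996022848), np.float64(0.14922120529038063), np.float64(0.1471689954766729)]
bail [[ 0.4744 -0.0559  0.024 ]
 [ 0.5071  0.109   0.024 ]] [0.4907 0.0265 0.024 ]
cart [[ 0.5489 -0.0109  0.018 ]
 [ 0.5619  0.0454  0.018 ]
 [ 0.6674  0.0244  0.018 ]
 [ 0.6588 -0.0276  0.018 ]] [0.6092 0.0078 0.018 ] [np.float64(0.11115158287458683), np.float64(0.057714090844472134), np.float64(0.10758932383550153), np.float64(0.0526671358715215)]
plate [[ 0.6222 -0.4111  0.01  ]
 [ 0.5976 -0.2644  0.01  ]
 [ 0.751  -0.2339  0.01  ]
 [ 0.7759 -0.3822  0.01  ]] [ 0.6867 -0.3229  0.01  ] [np.float64(0.15640238557459527), np.float64(0.1487068251453031), np.float64(0.15640838666613918), np.float64(0.1503735598353967)]
tips [[ 0.5754 -0.3862  0.274 ]
 [ 0.5614 -0.302   0.274 ]] corner [[ 0.6971 -0.3692  0.25  ]
 [ 0.6832 -0.2863  0.25  ]]
bar [[0.6564 0.251  0.178 ]
 [0.6878 0.3545 0.178 ]] [0.6721 0.3027 0.178 ]
[[0.6894 0.3557 0.178 ]
 [0.6469 0.2418 0.178 ]]
lid [[0.6237 0.2299 0.15  ]
 [0.6702 0.3973 0.15  ]]
side tray rim [[ 0.5397  0.0868  0.02  ]
 [ 0.6912  0.0628  0.02  ]
 [ 0.6607 -0.0889  0.02  ]
 [ 0.5178 -0.0547  0.02  ]]
bystanders
[[0.7659 0.0155 0.075 ]] [[0.7744 0.1462 0.08  ]] [[ 0.4365 -0.4157  0.085 ]] [[ 0.4189 -0.2677  0.02  ]]
```

View pics/m2.png

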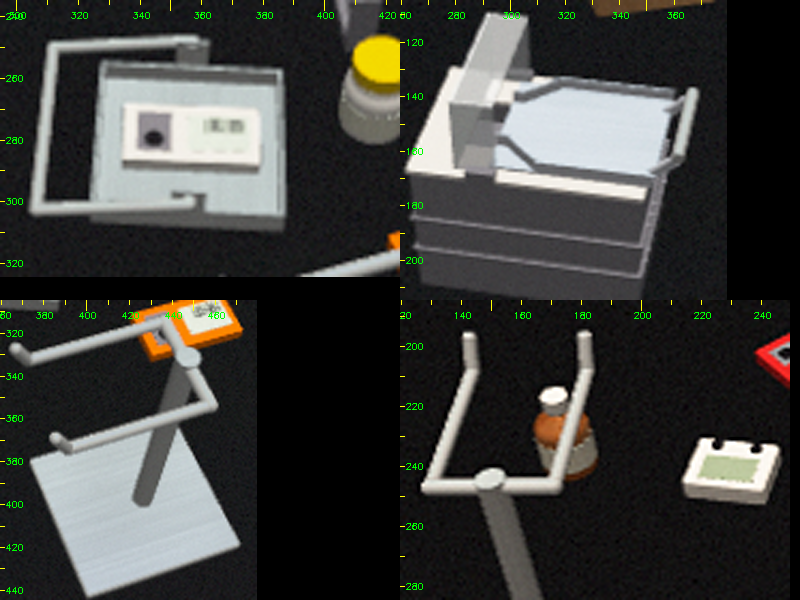

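Look-alikes: the white cartridge in the carry tray at scene (319,309) is the only white one. The others are red at (257,207), (289,238) and (360,241), and orange at (241,370). The close crops confirm the white one inside the tray, handle towards the robot, bin front towards +x, stand prongs towards the robot.

step_arm(targets=[0,0.0363,-0.0328,-0.0044,0,0,0,0,0.0363,-0.0328,-0.0044,0,0,0,0,0.0363,-0.0328,-0.0044,0,0,0,0,0.0363,-0.0328,-0.0044,0,0,0,0,0.0363,-0.0328,-0.0044,0,0,0,0,0.0363,-0.0328,-0.0044,0,0,0,0,0.0363,-0.0328,-0.0044,0,0,0,0,0.0363,-0.0328,-0.0044,0,0,0,0,0.0363,-0.0328,-0.0044,0,0,0,0,0.0363,-0.0328,-0.0044,0,0,0,0,0.0363,-0.0328,-0.0044,0,0,0,0,0.0363,-0.0328,-0.0044,0,0,0,0,0.0363,-0.0328,-0.0044,0,0,0,0,0.0363,-0.0328,-0.0044,0,0,0,0,0.0363,-0.0328,-0.0044,0,0,0,0,0.0363,-0.0328,-0.0044,0,0,0,0,0,0,0,0,0,9,0,0,0,0,0,0,9,0,0,0,0,0,0,8,0,0,0,0,0,0,0])

```text
time: 2.65
ee_pos: [0.6108, 0.0319, 0.2973]
ee_rot: [0.995, -0.1, -0.004, -0.002]
ft_force: [0.1, -0.1, 0.2]
width: 0.0855
```

```bash
cat >> h.py <<'E'
def goto(p,yaw=None):
    "shift along tool axes, then turn (deg, tool axes) to bring tool y to yaw (mod 180), pointing down"
    st=bot.observe();M=R.from_quat(st['ee_rot']).as_matrix();d=M.T@(np.array(p)-st['ee_pos'])
    y=np.degrees(np.arctan2(M[1,1],M[0,1]));o='t=%.2f pos %s tooly %.1f tilt %s w %.3f F %s\n shift %s'%(st['time'],np.round(st['ee_pos'],4),y,np.round(M[:,2],3),st['width'],np.round(st['ft_force'],1),np.round(d,4))
    if yaw is not None:
        dy=(yaw-y+90)%180-90;zz=np.radians(y+dy);Y=np.array([np.cos(zz),np.sin(zz),0]);Zd=np.array([0,0,-1.]);G=np.c_[np.cross(Y,Zd),Y,Zd]
        o+=' turn %s j7 %.2f'%(np.degrees(R.from_matrix(M.T@G).as_rotvec()).round(2),st['joints'][6])
    print(o)
E
python3 - <<'E'
from h import *
im,C=snap('wrist','w1.png');goto([.609,.008,.1],80)
E
```

```text
t=2.70 pos [0.6108 0.032  0.2973] tooly -101.4 tilt [-0.008  0.005 -1.   ] w 0.085 F [-0.3 -0.1  0.3]
 shift [0.0047 0.0245 0.1972] turn [-0.2   0.51 -1.4 ] j7 -2.00
```

View pics/w1.png

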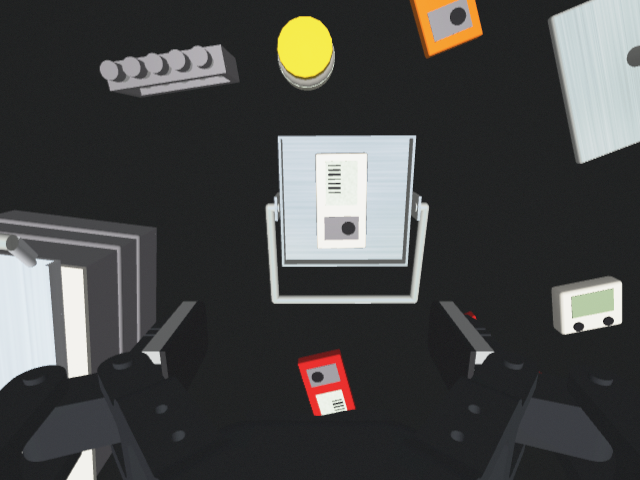

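Run:
```python
from h import *
np.set_printoptions(precision=4,suppress=True)
im=cv2.imread('pics/w1.png');C=cam('wrist')
g=im.min(2);m=np.zeros_like(g);m[140:260,300:380]=(g[140:260,300:380]>215)*255
m=cv2.morphologyEx(m,cv2.MORPH_CLOSE,np.ones((15,15)))
k=max(cv2.findContours(m,0,2)[0],key=cv2.contourArea);b=cv2.minAreaRect(k);print(b)
P=onz(C,cv2.boxPoints(b),.018);print(P,P.mean(0),[np.linalg.norm(P[i]-P[i-1]) for i in range(4)])
for i in (0,1):d=P[i+1]-P[i];print(np.degrees(np.arctan2(d[1],d[0])))
B=onz(C,[(276,299),(414,299)],.024);print('bar',B,B.mean(0),np.degrees(np.arctan2(*(B[1]-B[0])[[1,0]])))
rm=onz(C,[(278,136),(415.5,136),(407,266),(282,266)],.02);print('rim',rm,rm.mean(0))
c=P.mean(0);goto([c[0],c[1],.1],80)
```

```text
((341.0, 201.0), (94.0, 50.0), 90.0)
[[ 0.6602  0.024   0.018 ]
 [ 0.6493 -0.03    0.018 ]
 [ 0.5424 -0.0124  0.018 ]
 [ 0.5541  0.0456  0.018 ]] [0.6015 0.0068 0.018 ] [np.float64(0.10828300046217165), np.float64(0.05512065239904065), np.float64(0.10831967468850573), np.float64(0.05915420956923382)]
-101.4116383111699
170.65656562191162
bar [[ 0.502   0.1057  0.024 ]
 [ 0.469  -0.0586  0.024 ]] [0.4855 0.0236 0.024 ] -101.35896634960673
rim [[ 0.687   0.0606  0.02  ]
 [ 0.6575 -0.0854  0.02  ]
 [ 0.5112 -0.0566  0.02  ]
 [ 0.5406  0.0897  0.02  ]] [0.5991 0.0021 0.02  ]
t=2.70 pos [0.6108 0.032  0.2973] tooly -101.4 tilt [-0.008  0.005 -1.   ] w 0.085 F [-0.3 -0.1  0.3]
 shift [-0.0024  0.0272  0.1973] turn [-0.2   0.51 -1.4 ] j7 -2.00
```

step_arm(targets=[0,-0.0015,0.0258,0,-0.2,0.5,0,0,0,0,0.045,0,0,0,0,0,0,0.045,0,0,0,0,0,0,0.045,0,0,0,0,0,0,0.045,0,0,0,0,0,0,0.045,0,0,0,0,0,0,0.03,0,0,0,0,0,0,0,0,0,0])

```text
time: 3.7
ee_pos: [0.6062, 0.0046, 0.0364]
ee_rot: [0.996, -0.092, 0.002, -0.001]
ft_force: [-0.9, -0.1, 0.6]
width: 0.0857
```

Run:
```python
from h import *
goto([.604,.007,.005],78.6)
```

```text
t=3.70 pos [0.6062 0.0046 0.0364] tooly -100.5 tilt [ 0.004  0.001 -1.   ] w 0.086 F [-0.9 -0.1  0.6]
 shift [-0.0027 -0.0019  0.0314] turn [-0.08 -0.24  0.88] j7 -2.06
```

step_arm(targets=[0,-0.0027,-0.0019,0.016,0,0,0.9,0,0,0,0.016,0,0,0,0,0,0,0,0,0,0,150,0,0,0,0,0,0,255,0,0,0,0,0,0,255,0,0,0,0,0,0,255,0,0,0,0,0,0,255,0,0,0,0,0,0,255,0,0,0,0,0,0], squeeze=40)

```text
time: 4.82
ee_pos: [0.6076, 0.0073, 0.0074]
ee_rot: [0.995, -0.099, 0.007, -0.001]
ft_force: [-0.5, -0.1, -0.2]
width: 0.0568
```

step_arm(targets=[255,0,0,-0.03,0,0,0,255,0,0,-0.06,0,0,0,255,0,0,-0.06,0,0,0,255,0,0,-0.06,0,0,0,255,0,0,-0.06,0,0,0,255,0,0,-0.02,0,0,-10,255,0,0,0,0,0,-10,255,0,0,0,0,0,-10,255,0,0,0,0,0,-10,255,0,0,0,0,0,-10,255,0,0,0,0,0,-10,255,0,0,0,0,0,-10,255,0,0,0,0,0,-10,255,0,0,0,0,0,-10,255,0,0,0,0,0,-10,255,0,0,0,0,0,-10,255,0,0,0,0,0,-10,255,0,0,0,0,0,-10,255,0,0,0,0,0,-10,255,0,0,0,0,0,-10])

```text
time: 7.32
ee_pos: [0.5997, 0.0063, 0.3044]
ee_rot: [0.312, 0.95, -0.0, 0.004]
ft_force: [0.6, 0.3, -0.7]
width: 0.0565
```

Run:
```python
from h import *
goto([.60,.23,.33],73)
```

```text
t=7.33 pos [0.5997 0.0063 0.3044] tooly 53.7 tilt [ 0.007 -0.003 -1.   ] w 0.056 F [ 0.6  0.3 -0.7]
 shift [ 0.1322  0.1805 -0.0262] turn [  0.03   0.41 -19.32] j7 0.56
```

step_arm(targets=[255,0.0265,0.0361,-0.0052,0,0,0,255,0.0265,0.0361,-0.0052,0,0,0,255,0.0265,0.0361,-0.0052,0,0,0,255,0.0265,0.0361,-0.0052,0,0,0,255,0.0265,0.0361,-0.0052,0,0,0,255,0,0,0,0,0,-10,255,0,0,0,0,0,-9.3,255,0,0,0,0,0,0])

```text
time: 8.32
ee_pos: [0.5991, 0.2346, 0.3272]
ee_rot: [0.145, 0.989, -0.002, 0.001]
ft_force: [-0.1, -0.3, -0.7]
width: 0.0569
```

Run:
```python
from h import *
im,C=snap('wrist','w2.png');goto([.584,.329,.2],73)
```

```text
t=8.38 pos [0.5993 0.2342 0.3272] tooly 73.3 tilt [ 0.002 -0.005 -1.   ] w 0.057 F [ 0.7 -0.2 -0.9]
 shift [0.0424 0.0869 0.1267] turn [-0.25  0.21  0.26] j7 0.49
```

View pics/w2.png

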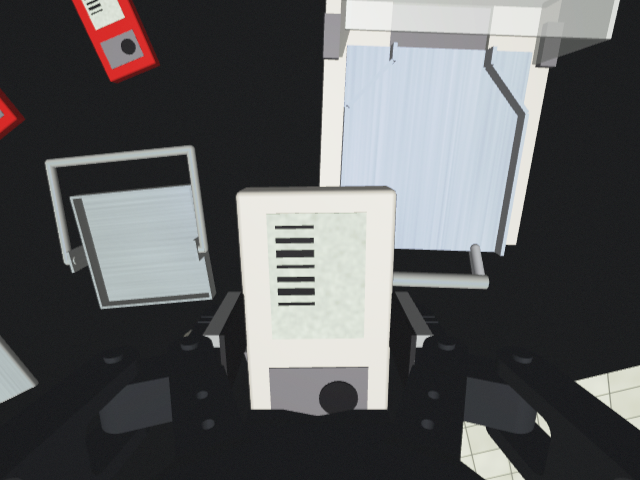

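Run:
```python
from h import *
np.set_printoptions(precision=4,suppress=True)
C=cam('wrist')
a=lambda d:np.degrees(np.arctan2(d[1],d[0]))
B=onz(C,[(400,279),(484,282)],.178);print('bar',B,a(B[1]-B[0]))
F=onz(C,[(393,45),(488,47)],.169);print('fins',F,F.mean(0),a(F[1]-F[0]))
L=onz(C,[(347,46),(341,188)],.156);print('left wall',L,a(L[1]-L[0]))
Rr=onz(C,[(527,110),(507,254)],.167);print('right lip top outer',Rr,a(Rr[1]-Rr[0]))
Q=onz(C,[(550,70),(517,245),(328,70),(320,186)],.15);print('lid edges',Q,a(Q[1]-Q[0]),a(Q[3]-Q[2]))
c=onz(C,[(245,192),(388,190)],.327+.0);print('cart edge',c,a(c[1]-c[0]))
```

```text
bar [[0.6616 0.2864 0.178 ]
 [0.6843 0.3531 0.178 ]] 71.18511213039899
fins [[0.4865 0.3245 0.169 ]
 [0.5078 0.3904 0.169 ]] [0.4971 0.3575 0.169 ] 72.0791496558405
left wall [[0.475  0.2939 0.156 ]
 [0.5774 0.2602 0.156 ]] -18.19483491277784
right lip top outer [[0.5595 0.4124 0.167 ]
 [0.6703 0.3798 0.167 ]] -16.404000345597407
lid edges [[0.5365 0.4428 0.15  ]
 [0.6721 0.3967 0.15  ]
 [0.486  0.2758 0.15  ]
 [0.5715 0.2436 0.15  ]] -18.76279845265587 -20.610779913745013
cart edge [[0.5444 0.2215 0.327 ]
 [0.5594 0.2741 0.327 ]] 74.08722975736107
```

Run:
```python
from h import *
goto([.5808,.3312,.20],72)
```

```text
t=8.38 pos [0.5993 0.2342 0.3272] tooly 73.3 tilt [ 0.002 -0.005 -1.   ] w 0.057 F [ 0.7 -0.2 -0.9]
 shift [0.0461 0.0881 0.1267] turn [-0.25  0.21  1.26] j7 0.49
```

step_arm(targets=[255,0.0154,0.0294,0,0,0,0,255,0.0154,0.0294,0,0,0,0,255,0.0154,0.0294,0,0,0,0,255,0,0,0.04,-0.2,0.2,1.3,255,0,0,0.04,0,0,0,255,0,0,0.04,0,0,0,255,0,0,0.006,0,0,0,255,0,0,0,0,0,0])

```text
time: 9.38
ee_pos: [0.5842, 0.3302, 0.1987]
ee_rot: [0.171, 0.985, -0.001, 0.002]
ft_force: [-0.7, 0.1, 0.0]
width: 0.0565
```

Run:
```python
from h import *
goto([.5808,.3312,.163],72)
im,C=snap('scene','s2.png');im,C=snap('side','d2.png')
from mos import *
mosaic([('scene0.png',400,205,150,150),('s2.png',400,205,150,150),('d2.png',260,90,130,110)],'m3.png') if 0 else None
```

```text
t=9.38 pos [0.5842 0.3302 0.1987] tooly 70.3 tilt [ 0.005 -0.003 -1.   ] w 0.057 F [-0.7  0.1  0. ]
 shift [ 0.0037 -0.0002  0.0356] turn [-0.08  0.3  -1.71] j7 0.23
```

step_arm(targets=[255,0.0037,0,0.02,0,0.3,-1.7,255,0,0,0.013,0,0,0,255,0,0,0.003,0,0,0,255,0,0,0,0,0,0])

```text
time: 9.98
ee_pos: [0.5817, 0.3323, 0.1631]
ee_rot: [0.156, 0.988, 0.001, 0.002]
ft_force: [0.5, -0.2, 0.2]
width: 0.0568
```

Run:
```python
from h import *
goto([.5808,.3312,.161],72)
```

```text
t=9.97 pos [0.5817 0.3323 0.1631] tooly 72.1 tilt [ 0.003  0.001 -1.   ] w 0.057 F [ 0.5 -0.2  0.2]
 shift [ 0.0005 -0.0013  0.0021] turn [0.12 0.17 0.07] j7 0.23
```

step_arm(targets=[255,0,-0.001,0.002,0,0,0,255,0,0,0,0,0,0,35,0,0,0,0,0,0,35,0,0,0,0,0,0,35,0,0,0,0,0,0,35,0,0,-0.02,0,0,0,35,0,0,-0.05,0,0,0,35,0,0,-0.05,0,0,0,35,0,0,-0.03,0,0,0,35,0,0,0,0,0,0])

```text
time: 11.22
ee_pos: [0.581, 0.333, 0.3234]
ee_rot: [0.155, 0.988, 0.004, 0.004]
ft_force: [-0.5, 1.0, -1.0]
width: 0.0737
```

Run:
```python
from h import *
goto([.6765,.302,.23],-18)
snap('wrist','w3.png');snap('scene','s3.png')
from mos import *
mosaic([('s3.png',400,205,150,130),('w3.png',150,0,490,370)],'m3.png')
```

```text
t=11.22 pos [0.581  0.333  0.3234] tooly 72.1 tilt [ 0.009  0.007 -1.   ] w 0.074 F [-0.5  1.  -1. ]
 shift [-0.0998 -0.001   0.0941] turn [  0.11   0.71 -89.88] j7 0.32
```

View pics/m3.png

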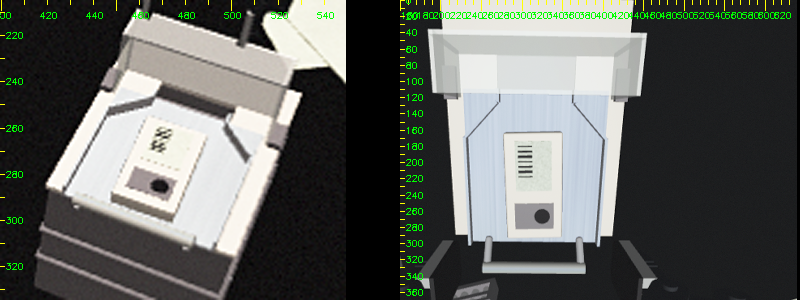

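Run:
```python
from h import *
np.set_printoptions(precision=4,suppress=True)
C=cam('wrist');a=lambda d:np.degrees(np.arctan2(d[1],d[0]))
px=lambda L:[(150+(x-400)/.816,y/.816) for x,y in L]
B=onz(C,px([(485,267.5),(584,267.5)]),.178);print('bar',B,B.mean(0),a(B[1]-B[0]))
c=onz(C,px([(504,132),(562,132),(562,237),(507,237)]),.171);print(c,c.mean(0))
m=B.mean(0);goto([m[0],m[1],.23],-18)
```

```text
bar [[0.6458 0.2545 0.178 ]
 [0.6776 0.3523 0.178 ]] [0.6617 0.3034 0.178 ] 72.0123611680126
[[0.5222 0.3186 0.171 ]
 [0.5389 0.3704 0.171 ]
 [0.6408 0.34   0.171 ]
 [0.6232 0.286  0.171 ]] [0.5813 0.3287 0.171 ]
t=11.32 pos [0.5803 0.3317 0.3199] tooly 72.1 tilt [ 0.005  0.003 -1.   ] w 0.073 F [-0.4 -0.5 -0.2]
 shift [-0.0858 -0.0024  0.0902] turn [  0.03   0.37 -89.87] j7 0.32
```

step_arm(targets=[160,-0.0473,0,0,0,0,0,160,-0.0473,0,0,0,0,0,160,0,0,0,0,0,10,160,0,0,0,0,0,10,160,0,0,0,0,0,10,160,0,0,0,0,0,10,160,0,0,0,0,0,10,160,0,0,0,0,0,10,160,0,0,0,0,0,10,160,0,0,0,0,0,10,160,0,0,0.04,0,0,10,160,0,0,0.04,0,0,0,160,0,0,0,0,0,0], squeeze=20)

```text
time: 12.95
ee_pos: [0.6642, 0.2935, 0.2121]
ee_rot: [0.823, 0.568, -0.018, -0.001]
ft_force: [0.9, -0.8, 0.4]
width: 0.0317
```

Run:
```python
from h import *
goto([.6701,.3022,.20],-18)
snap('wrist','w4.png');snap('side','d4.png');
from mos import *
mosaic([('w4.png',100,120,400,300),('d4.png',270,60,130,120)],'m4.png')
```

```text
t=12.95 pos [0.6642 0.2935 0.2121] tooly -20.7 tilt [-0.031 -0.018 -0.999] w 0.032 F [ 0.9 -0.8  0.4]
 shift [0.0105 0.0027 0.0118] turn [-1.33  1.58 -2.72] j7 -1.08
```

View pics/m4.png

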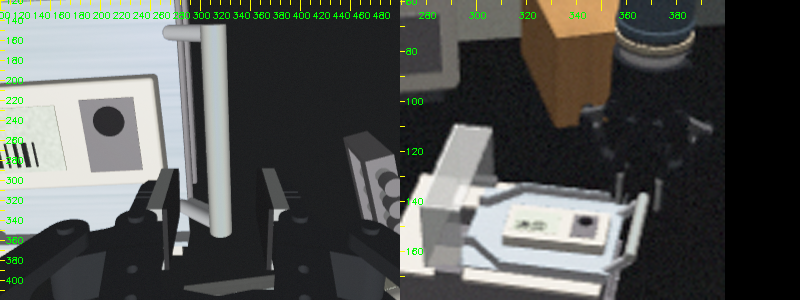

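Run:
```python
from h import *
C=cam('wrist')
B=onz(C,[(314,150),(321,352)],.178);print(B,B.mean(0),np.degrees(np.arctan2(*(B[0]-B[1])[[1,0]])))
u=np.array([.951,-.309]);v=np.array([.309,.951]);print(B[:,:2]@u,B[:,:2]@v)
g=u*(B[:,:2]@u).mean()+v*.4945;print(g);goto([g[0],g[1],.17],-18)
```

```text
[[0.68597014 0.35420549 0.178     ]
 [0.65081103 0.25138916 0.178     ]] [0.66839058 0.30279732 0.178     ] 71.12134673686761
[0.5429081  0.54124204] [0.54881419 0.4401717 ]
[0.66831389 0.3027683 ]
t=13.05 pos [0.6663 0.2952 0.2168] tooly -20.8 tilt [-0.024 -0.014 -1.   ] w 0.032 F [0.2 1.3 1.4]
 shift [0.0088 0.0001 0.0466] turn [-1.04  1.21 -2.74] j7 -1.08
```

step_arm(targets=[160,0.008,0,0.01,-1,1.2,-2.7,160,0,0,0.015,0,0,0,160,0,0,0,0,0,0])

```text
time: 13.42
ee_pos: [0.6713, 0.304, 0.1961]
ee_rot: [0.809, 0.587, 0.004, 0.0]
ft_force: [0.5, -0.3, -0.3]
width: 0.0318
```

Run:
```python
from h import *
goto([.6683,.3028,.168],-18)
```

```text
t=13.43 pos [0.6713 0.304  0.1961] tooly -18.1 tilt [ 0.006  0.004 -1.   ] w 0.032 F [ 0.5 -0.3 -0.3]
 shift [-0.0022 -0.0027  0.0281] turn [ 0.27 -0.34 -0.07] j7 -1.06
```

step_arm(targets=[160,-0.002,-0.0025,0.014,0.2,-0.3,0,160,0,0,0.013,0,0,0,190,0,0,0,0,0,0,255,0,0,0,0,0,0,255,0,0,0,0,0,0,255,0,0,0,0,0,0,255,0,0,0,0,0,0], squeeze=20)

```text
time: 14.3
ee_pos: [0.6669, 0.3035, 0.1686]
ee_rot: [0.81, 0.587, -0.001, -0.001]
ft_force: [-1.1, -0.1, 0.0]
width: 0.0111
```

Run:
```python
from h import *
goto([.6683,.3028,.168],-18)
# arc rows
p0=np.array([-.18,.025]);prev=None
for t in np.arange(0,1.01,.1):
    c,s=np.cos(t),np.sin(t);q=np.array([p0[0]*c+p0[1]*s, -p0[0]*s+p0[1]*c])
    if prev is not None:print(round(t,2),(q-prev).round(4))
    prev=q
```

```text
t=14.30 pos [0.6669 0.3035 0.1686] tooly -18.1 tilt [-0.002  0.    -1.   ] w 0.011 F [-1.1 -0.1  0. ]
 shift [-0.0002  0.0015  0.0006] turn [-0.1   0.01 -0.12] j7 -1.07
0.1 [0.0034 0.0178]
0.2 [0.0052 0.0174]
0.3 [0.0069 0.0168]
0.4 [0.0085 0.016 ]
0.5 [0.0101 0.0151]
0.6 [0.0115 0.014 ]
0.7 [0.0129 0.0128]
0.8 [0.0141 0.0115]
0.9 [0.0152 0.01  ]
1.0 [0.0161 0.0084]
```

step_arm(targets=[255,0,-0.0034,-0.0178,0,0,0,255,0,-0.0052,-0.0174,0,0,0,255,0,-0.0069,-0.0168,0,0,0,255,0,-0.0085,-0.016,0,0,0,255,0,-0.0101,-0.0151,0,0,0,255,0,0,0,0,0,0])

```text
time: 15.05
ee_pos: [0.6317, 0.3154, 0.2589]
ee_rot: [0.809, 0.587, 0.0, -0.0]
ft_force: [-0.7, 0.0, -2.4]
width: 0.011
```

```bash
cat >> h.py <<'E'
def arc(t):
    c,s=np.cos(t),np.sin(t);a=.362-(-.18*c+.025*s);z=.153+.18*s+.025*c-.0098
    g=np.array([.951,-.309])*a+np.array([.309,.951])*.4945;goto([g[0],g[1],z],-18)
E
python3 - <<'E'
from h import *
arc(.5);arc(.95)
E
```

```text
t=15.05 pos [0.6317 0.3154 0.2589] tooly -18.1 tilt [-0.     0.001 -1.   ] w 0.011 F [-0.7  0.  -2.4]
 shift [-0.0007  0.0046  0.0075] turn [-0.02 -0.05 -0.05] j7 -1.08
t=15.05 pos [0.6317 0.3154 0.2589] tooly -18.1 tilt [-0.     0.001 -1.   ] w 0.011 F [-0.7  0.  -2.4]
 shift [-0.0007 -0.057  -0.0452] turn [-0.02 -0.05 -0.05] j7 -1.08
```

step_arm(targets=[255,0,-0.0105,-0.0125,0,0,0,255,0,-0.0115,-0.0105,0,0,0,255,0,-0.0122,-0.0095,0,0,0,255,0,-0.0127,-0.008,0,0,0,255,0,-0.01,-0.005,0,0,0,255,0,0,0,0,0,0,255,0,0,0,0,0,0])

```text
time: 15.92
ee_pos: [0.5767, 0.334, 0.3097]
ee_rot: [0.81, 0.587, 0.004, 0.001]
ft_force: [1.9, 1.3, 0.6]
width: 0.0111
```

Run:
```python
from h import *
arc(.98)
snap('scene','s5.png');snap('side','d5.png')
from mos import *
mosaic([('s5.png',400,165,160,170),('d5.png',250,60,150,150)],'m5.png')
```

```text
t=15.93 pos [0.5767 0.334  0.3097] tooly -18.2 tilt [ 0.008  0.003 -1.   ] w 0.011 F [1.9 1.3 0.6]
 shift [-0.0015 -0.0038  0.003 ] turn [ 0.39 -0.32 -0.17] j7 -1.13
```

View pics/m5.png

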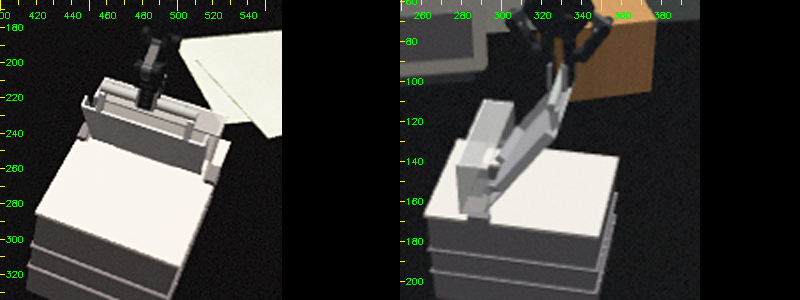

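step_arm(targets=[255,0,0,0,0,0,0,255,0,0,0,0,0,0,255,0,0.013,0.0075,0,0,0,255,0,0.0145,0.0105,0,0,0,255,0,0.0132,0.012,0,0,0,255,0,0.012,0.0132,0,0,0,255,0,0.0105,0.0145,0,0,0,255,0,0,0,0,0,0])

```text
time: 17.02
ee_pos: [0.6416, 0.3121, 0.244]
ee_rot: [0.811, 0.586, 0.001, -0.001]
ft_force: [2.4, 0.5, 1.1]
width: 0.011
```

Run:
```python
from h import *
arc(.4);arc(.2);arc(0)
```

```text
t=17.02 pos [0.6416 0.3121 0.244 ] tooly -18.3 tilt [ 0.001  0.003 -1.   ] w 0.011 F [2.4 0.5 1.1]
 shift [-0.0006  0.0043  0.0076] turn [ 0.02 -0.19 -0.3 ] j7 -1.07
t=17.02 pos [0.6416 0.3121 0.244 ] tooly -18.3 tilt [ 0.001  0.003 -1.   ] w 0.011 F [2.4 0.5 1.1]
 shift [-0.0006  0.0196  0.0405] turn [ 0.02 -0.19 -0.3 ] j7 -1.07
t=17.02 pos [0.6416 0.3121 0.244 ] tooly -18.3 tilt [ 0.001  0.003 -1.   ] w 0.011 F [2.4 0.5 1.1]
 shift [-0.0007  0.0282  0.0758] turn [ 0.02 -0.19 -0.3 ] j7 -1.07
```

step_arm(targets=[255,0,0.0085,0.0155,0,0,0,255,0,0.0075,0.017,0,0,0,255,0,0.0055,0.0175,0,0,0,255,0,0.0035,0.014,0,0,0,255,0,0.001,0.005,0,0,0,255,0,0,0,0,0,0])

```text
time: 17.77
ee_pos: [0.6669, 0.3036, 0.1696]
ee_rot: [0.81, 0.586, 0.0, -0.001]
ft_force: [-1.0, -1.7, 4.2]
width: 0.0111
```

Run:
```python
from h import *
arc(0)
```

```text
t=17.77 pos [0.6669 0.3036 0.1696] tooly -18.3 tilt [-0.001  0.002 -1.   ] w 0.011 F [-1.  -1.7  4.2]
 shift [-0.0003  0.0015  0.0014] turn [-0.11 -0.08 -0.26] j7 -1.07
```

step_arm(targets=[200,0,0,0,0,0,0,150,0,0,0,0,0,0,150,0,0,0,0,0,0,150,0,0,-0.02,0,0,0,150,0,0,-0.05,0,0,0,150,0,0,-0.05,0,0,0,0,-0.0536,-0.014,0,0,0,0,0,-0.0536,-0.014,0,0,0,0,0,-0.0536,-0.014,0,0,0,0,0,-0.0536,-0.014,0,0,0,0,0,-0.0536,-0.014,0,0,0,0,0,-0.0536,-0.014,0.02,0,0,-7,0,0,0,0.05,0,0,0,0,0,0,0.05,0,0,0,0,0,0,0,0,0,0])

```text
time: 19.65
ee_pos: [0.489, 0.0185, 0.1875]
ee_rot: [0.772, 0.636, 0.012, 0.008]
ft_force: [0.1, -0.3, 0.2]
width: 0.0857
```

Run:
```python
from h import *
goto([.487,.025,.05],-11.5)
snap('wrist','w6.png');snap('scene','s6.png')
from mos import *
mosaic([('s6.png',400,205,150,130),('w6.png',0,0,640,480)],'m6.png')
```

```text
t=19.65 pos [0.489  0.0185 0.1875] tooly -11.0 tilt [ 0.028  0.002 -1.   ] w 0.086 F [ 0.1 -0.3  0.2]
 shift [ 0.0049 -0.0069  0.1374] turn [ 1.54 -0.45  0.49] j7 -0.50
```

View pics/m6.png

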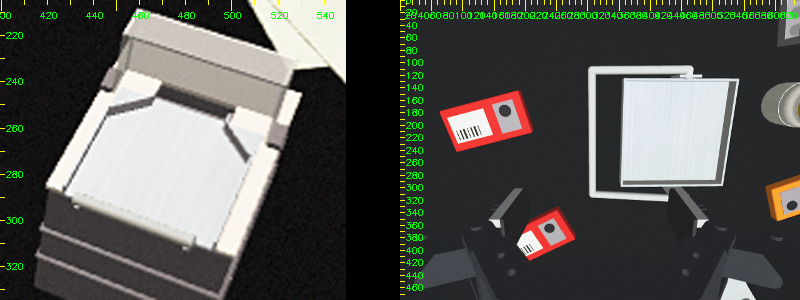

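Run:
```python
from h import *
np.set_printoptions(precision=4,suppress=True)
im=cv2.imread('pics/w6.png');C=cam('wrist');S=cam('scene')
g=im.min(2)
P=[]
for r in (150,180,210,240,270):
    c=np.where(g[r,290:330]>90)[0]+290;P.append((c.mean(),r));print(r,c.min(),c.max())
B=onz(C,P,.024);a=np.degrees(np.arctan2(*(B[0]-B[-1])[[1,0]]));print(B,a)
ends=onz(C,[(309,112),(309,312)],.024);print(ends,ends.mean(0),np.linalg.norm(ends[0]-ends[1]))
rim=onz(C,[((623-400)/.625,79/.625),((738-400)/.625,80/.625),((722-400)/.625,185/.625),((621-400)/.625,185/.625)],.02);print('rim',rim,rim.mean(0))
rd=(im[:,:,2]>150)&(im[:,:,1]<60)
k=[c for c in cv2.findContours(rd.astype(np.uint8),0,2)[0] if cv2.contourArea(c)>300]
for c in k:
    q=cv2.boxPoints(cv2.minAreaRect(c));print('red',onz(C,q,.012)[:,:2].tolist())
goto(ends.mean(0)*[1,1,0]+[0,0,.05],a-90)
```

```text
150 301 313
180 301 313
210 302 313
240 302 313
270 302 313
[[ 0.5011  0.0801  0.024 ]
 [ 0.4963  0.0566  0.024 ]
 [ 0.4918  0.032   0.024 ]
 [ 0.4866  0.0064  0.024 ]
 [ 0.4812 -0.0204  0.024 ]] 78.82623348012731
[[ 0.5084  0.1083  0.024 ]
 [ 0.4746 -0.0601  0.024 ]] [0.4915 0.0241 0.024 ] 0.1717967932018568
rim [[ 0.5443  0.0905  0.02  ]
 [ 0.6936  0.0604  0.02  ]
 [ 0.6647 -0.0858  0.02  ]
 [ 0.5173 -0.0548  0.02  ]] [0.605  0.0026 0.02  ]
red [[0.34090193258552604, -0.09899530935760428], [0.4199966140282814, -0.07630421335307602], [0.4305546591150891, -0.13424607281905795], [0.34826943484577594, -0.15915140745905332]]
red [[0.29654037861065996, 0.09739845502727107], [0.4095843849483475, 0.10368503373927848], [0.40904700507169, 0.04494378009453347], [0.2902689976753727, 0.03763682301074969]]
t=19.75 pos [0.4923 0.0196 0.1909] tooly -11.0 tilt [ 0.036  0.003 -0.999] w 0.085 F [ 0.2 -0.   0.7]
 shift [ 0.0029 -0.0065  0.1408] turn [ 2.   -0.56  0.2 ] j7 -0.50
```

step_arm(targets=[150,0.003,0,0.03,2,-0.5,0,150,0,0,0.04,0,0,0,150,0,0,0.02,0,0,0,150,0,0,0,0,0,0], squeeze=30)

```text
time: 20.25
ee_pos: [0.5051, 0.0255, 0.1109]
ee_rot: [0.771, 0.637, 0.009, 0.007]
ft_force: [-0.2, 0.7, 0.3]
width: 0.0351
```

Run:
```python
from h import *
goto([.4915,.025,.011],-11.2)
```

```text
t=20.25 pos [0.5051 0.0255 0.1109] tooly -10.9 tilt [ 0.023  0.001 -1.   ] w 0.035 F [-0.2  0.7  0.3]
 shift [-0.0036 -0.0155  0.0995] turn [ 1.26 -0.32  0.28] j7 -0.61
```

step_arm(targets=[150,-0.0036,-0.0155,0.03,1.3,-0.3,0,150,0,0,0.02,0,0,0,150,0,0,0,0,0,0])

```text
time: 20.62
ee_pos: [0.4972, 0.0264, 0.0674]
ee_rot: [0.771, 0.637, 0.006, 0.004]
ft_force: [0.1, -0.4, -0.0]
width: 0.0354
```

Run:
```python
from h import *
goto([.4915,.025,.011],-11.2);print(np.round(bot.observe()['joints'],3))
```

```text
t=20.62 pos [0.4972 0.0264 0.0674] tooly -10.9 tilt [ 0.014  0.001 -1.   ] w 0.035 F [ 0.1 -0.4 -0. ]
 shift [-0.0027 -0.0061  0.0563] turn [ 0.81 -0.19  0.28] j7 -0.66
[ 0.282  0.45  -0.521  2.084  0.357  0.677 -0.665]
```

No joint limit; it simply lags. Continue down.

step_arm(targets=[150,-0.002,-0.007,0.02,0.8,-0.2,0,150,0,-0.002,0.015,0.4,0,0,150,0,0,0.015,0,0,0,150,0,0,0,0,0,0])

```text
time: 21.12
ee_pos: [0.4907, 0.0264, 0.0174]
ee_rot: [0.771, 0.636, -0.0, -0.001]
ft_force: [-0.1, -0.4, 0.2]
width: 0.0352
```

Run:
```python
from h import *
goto([.4915,.025,.011],-11.2)
```

```text
t=21.12 pos [0.4907 0.0264 0.0174] tooly -11.0 tilt [-0.002  0.001 -1.   ] w 0.035 F [-0.1 -0.4  0.2]
 shift [-0.0012  0.0011  0.0064] turn [-0.13 -0.03  0.25] j7 -0.73
```

step_arm(targets=[150,-0.001,0.001,0.0065,0,0,0,150,0,0,0,0,0,0,200,0,0,0,0,0,0,255,0,0,0,0,0,0,255,0,0,0,0,0,0,255,0,0,0,0,0,0,255,0,0,0,0,0,0], squeeze=30)

```text
time: 22.0
ee_pos: [0.4898, 0.0254, 0.0106]
ee_rot: [0.771, 0.636, -0.002, -0.002]
ft_force: [-1.1, 1.0, -0.1]
width: 0.0088
```

Run:
```python
from h import *
goto([.4915,.025,.011],-11.2)
L=.117;a0=np.arctan2(-.016,-.116)
prev=None
for k in range(0,13):
    t=min(k*.12,1.43);a=np.arctan2(-.016,.116)+t;q=np.array([-L*np.cos(a),L*np.sin(a)])
    if prev is not None:print(k,(q-prev).round(4))
    prev=q
```

```text
t=22.00 pos [0.4898 0.0254 0.0106] tooly -10.9 tilt [-0.005  0.001 -1.   ] w 0.009 F [-1.1  1.  -0.1]
 shift [-0.0001  0.0017 -0.0004] turn [-0.28  0.03  0.26] j7 -0.73
1 [-0.0011  0.014 ]
2 [0.0006 0.014 ]
3 [0.0023 0.0138]
4 [0.0039 0.0135]
5 [0.0055 0.0129]
6 [0.007  0.0122]
7 [0.0084 0.0112]
8 [0.0097 0.0101]
9 [0.0108 0.0089]
10 [0.0118 0.0075]
11 [0.0126 0.0061]
12 [0.0122 0.0042]
```

step_arm(targets=[255,0,-0.001,-0.014,0,0,0,255,0,0.0006,-0.014,0,0,0,255,0,0.0023,-0.0138,0,0,0,255,0,0.0039,-0.0135,0,0,0,255,0,0.0055,-0.0129,0,0,0,255,0,0.007,-0.0122,0,0,0,255,0,0.0084,-0.0112,0,0,0,255,0,0.0097,-0.0101,0,0,0,255,0,0,0,0,0,0])

```text
time: 23.12
ee_pos: [0.5295, 0.0176, 0.1203]
ee_rot: [0.771, 0.636, -0.001, -0.001]
ft_force: [-0.4, 0.9, -1.7]
width: 0.0088
```

Run:
```python
from h import *
goto([.605,.0035,.143],-11.2)
```

```text
t=23.12 pos [0.5295 0.0176 0.1203] tooly -11.0 tilt [-0.003  0.    -1.   ] w 0.009 F [-0.4  0.9 -1.7]
 shift [ 0.0006  0.0768 -0.0229] turn [-0.16  0.    0.23] j7 -0.58
```

step_arm(targets=[255,0,0.0075,-0.0052,0,0,0,255,0,0.0076,-0.0046,0,0,0,255,0,0.0084,-0.0039,0,0,0,255,0,0.0084,-0.0034,0,0,0,255,0,0.0089,-0.0025,0,0,0,255,0,0.0089,-0.0021,0,0,0,255,0,0.01,-0.0014,0,0,0,255,0,0.01,-0.0004,0,0,0,255,0,0,0,0,0,0,255,0,0,0,0,0,0])

```text
time: 24.38
ee_pos: [0.5946, 0.0049, 0.147]
ee_rot: [0.771, 0.637, -0.009, -0.005]
ft_force: [-1.9, 0.5, 3.3]
width: 0.0088
```

Run:
```python
from h import *
goto([.605,.0035,.143],-11.2)
```

```text
t=24.38 pos [0.5946 0.0049 0.147 ] tooly -10.9 tilt [-0.021 -0.004 -1.   ] w 0.009 F [-1.9  0.5  3.3]
 shift [0.0006 0.0106 0.0038] turn [-1.15  0.45  0.33] j7 -0.53
```

step_arm(targets=[255,0,0,-0.005,-1,0.4,0,255,0,0,-0.012,0,0,0,255,0,0,-0.018,0,0,0,255,0,0,-0.02,0,0,0,255,0,0,-0.02,0,0,0,255,0,0,-0.02,0,0,0,255,0,0,-0.02,0,0,0,255,0,0,-0.018,0,0,0,255,0,0,-0.012,0,0,0,255,0,0,0,0,0,0])

```text
time: 25.62
ee_pos: [0.5938, 0.0051, 0.3011]
ee_rot: [0.77, 0.638, 0.0, 0.0]
ft_force: [1.4, -0.5, -5.3]
width: 0.0084
```

Run:
```python
from h import *
goto([.45,-.15,.30],9.6)
im,C=snap('side','d7.png');im,C=snap('scene','s7.png')
from mos import *
mosaic([('d7.png',260,120,220,165),('s7.png',230,150,220,165)],'m7.png')
```

```text
t=25.62 pos [0.5938 0.0051 0.3011] tooly -10.8 tilt [ 0.001 -0.    -1.   ] w 0.008 F [ 1.4 -0.5 -5.3]
 shift [-0.1792 -0.1123  0.0009] turn [ 6.000e-02  1.000e-02 -2.036e+01] j7 -0.44
```

View pics/m7.png

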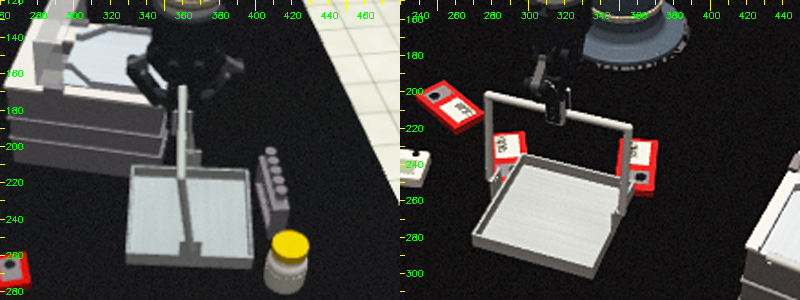

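Run:
```python
from h import *
np.set_printoptions(precision=4,suppress=True)
S=cam('scene');Z=cam('side');a=lambda d:np.degrees(np.arctan2(d[1],d[0]))
sc=[(143.3,196.7),(181.7,196.3),(143.3,209),(182,209),(129.3,247),(173.3,247)]
sd=[(386.6,369.4),(367.9,327.4),(392.7,375),(374,333),(459,354),(436,314.3)]
T=tri(S,sc,Z,sd);print(T);M=T.reshape(3,2,3).mean(1);print(M)
print([a(T[i+1]-T[i])-90 for i in (0,2,4)],a(M[2]-M[1]))
B=onz(S,[(278.9,202.3),(355.4,219.3)],.3135);print('bail',B,B.mean(0),np.linalg.norm(B[1]-B[0]),a(B[1]-B[0]))
```

```text
[[ 0.5694 -0.3886  0.272 ]
 [ 0.5547 -0.3056  0.2724]
 [ 0.5825 -0.388   0.2484]
 [ 0.5681 -0.3037  0.2483]
 [ 0.7022 -0.3661  0.2498]
 [ 0.6859 -0.279   0.2477]]
[[ 0.562  -0.3471  0.2722]
 [ 0.5753 -0.3459  0.2483]
 [ 0.694  -0.3226  0.2488]]
[np.float64(10.04757823688945), np.float64(9.67751954155871), np.float64(10.55850042407954)] 11.115136806103061
bail [[ 0.5872 -0.0757  0.3135]
 [ 0.6137  0.0858  0.3135]] [0.6004 0.005  0.3135] 0.16366612538621758 80.66136859599375
```

step_arm(targets=[255,0,0,0,0,0,-4,255,0,0,0,0,0,-6,255,0,0,0,0,0,-6,255,0,0,0,0,0,-4,255,-0.0065,-0.0041,0,0,0,0,255,-0.0131,-0.0083,0,0,0,0,255,-0.0196,-0.0124,0,0,0,0,255,-0.0262,-0.0166,0,0,0,0,255,-0.0262,-0.0166,0,0,0,0,255,-0.0262,-0.0166,0,0,0,0,255,-0.0262,-0.0166,0,0,0,0,255,-0.0262,-0.0166,0,0,0,0,255,-0.0262,-0.0166,0,0,0,0,255,-0.0262,-0.0166,0,0,0,0,255,-0.0262,-0.0166,0,0,0,0,255,-0.0262,-0.0166,0,0,0,0,255,-0.0196,-0.0124,0,0,0,0,255,-0.0131,-0.0083,0,0,0,0,255,-0.0065,-0.0041,0,0,0,0,255,0,0,0,0,0,0])

```text
time: 28.22
ee_pos: [0.4263, -0.3634, 0.294]
ee_rot: [0.654, 0.756, -0.01, -0.007]
ft_force: [0.1, 0.6, -4.7]
width: 0.0085
```

Run:
```python
from h import *
goto([.441,-.367,.30],10)
```

```text
t=28.23 pos [ 0.4263 -0.3634  0.294 ] tooly 8.3 tilt [-0.024 -0.007 -1.   ] w 0.009 F [ 0.1  0.6 -4.7]
 shift [-0.0057  0.0139 -0.0063] turn [-1.39  0.16 -1.68] j7 0.63
```

step_arm(targets=[255,-0.0057,0.005,-0.005,-1.3,0,-1.7,255,0,0.008,-0.002,0,0,0,255,0,0.008,0,0,0,0,255,0,0.008,0,0,0,0,255,0,0.004,0,0,0,0,255,0,0,0,0,0,0,255,0,0,0,0,0,0])

```text
time: 29.1
ee_pos: [0.4642, -0.3576, 0.3004]
ee_rot: [0.64, 0.769, -0.0, -0.001]
ft_force: [-0.5, 0.4, -3.8]
width: 0.0087
```

Run:
```python
from h import *
goto([.5905,-.3405,.30],10)
snap('scene','s8.png');snap('side','d8.png')
from mos import *
mosaic([('s8.png',100,120,170,150),('d8.png',270,230,210,190)],'m8.png')
```

```text
t=29.10 pos [ 0.4642 -0.3576  0.3004] tooly 10.5 tilt [-0.002  0.001 -1.   ] w 0.009 F [-0.5  0.4 -3.8]
 shift [-0.0062  0.1273  0.0002] turn [-0.09 -0.05  0.47] j7 0.62
```

View pics/m8.png

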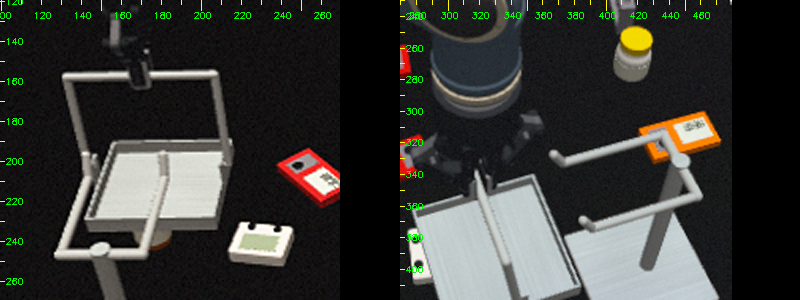

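Run:
```python
from h import *
np.set_printoptions(precision=4,suppress=True)
S=cam('scene')
B=onz(S,[(132.5,158),(208.5,156.3)],.3135);t=onz(S,[(143.3,209),(182,209)],.25);c=onz(S,[(129.3,247),(173.3,247)],.25)
sx=np.array([np.cos(np.radians(10)),np.sin(np.radians(10))]);sy=np.array([-sx[1],sx[0]])
for n,q in(('bail',B),('bend',t),('corner',c)):print(n,q.mean(0),'sx',q.mean(0)[:2]@sx,'sy',q.mean(0)[:2]@sy,np.degrees(np.arctan2(*(q[1]-q[0])[[1,0]]))-90)
p=np.array(bot.observe()['ee_pos'])[:2];print(p@sx,p@sy)
```

```text
bail [ 0.4718 -0.3545  0.3135] sx 0.4030468503131864 sy -0.43107345151000076 11.644132238731316
bend [ 0.5774 -0.3449  0.25  ] sx 0.5087350148377596 sy -0.4399498638458689 9.462209443703642
corner [ 0.6951 -0.3218  0.25  ] sx 0.628656365317714 sy -0.43757090992437947 9.478702448087944
0.39494581081882124 -0.43284052933983314
```

step_arm(targets=[255,-0.0015,0.003,0,0,0,0,255,-0.0015,0.006,0,0,0,0,255,-0.0015,0.009,0,0,0,0,255,-0.0015,0.012,0,0,0,0,255,0,0.014,0,0,0,0,255,0,0.014,0,0,0,0,255,0,0.014,0,0,0,0,255,0,0.014,0,0,0,0,255,0,0.012,0,0,0,0,255,0,0.009,0,0,0,0,255,0,0.006,0,0,0,0,255,0,0.003,0,0,0,0,255,0,0,0,0,0,0,255,0,0,0,0,0,0,255,0,0,0,0,0,0])

```text
time: 31.08
ee_pos: [0.5872, -0.3421, 0.2997]
ee_rot: [0.64, 0.768, -0.0, -0.001]
ft_force: [0.1, -1.1, -4.9]
width: 0.0089
```

Run:
```python
from h import *
goto([.591,-.3412,.2475],10)
```

```text
t=31.07 pos [ 0.5872 -0.3421  0.2997] tooly 10.4 tilt [-0.002  0.001 -1.   ] w 0.009 F [ 0.1 -1.1 -4.9]
 shift [0.0001 0.0041 0.0522] turn [-0.12 -0.06  0.38] j7 0.47
```

step_arm(targets=[255,0,0.004,0.006,0,0,0,255,0,0,0.01,0,0,0,255,0,0,0.01,0,0,0,255,0,0,0.01,0,0,0,255,0,0,0.008,0,0,0,255,0,0,0.004,0,0,0,255,0,0,0,0,0,0,255,0,0,0,0,0,0])

```text
time: 32.08
ee_pos: [0.5907, -0.3417, 0.2504]
ee_rot: [0.641, 0.768, -0.001, -0.001]
ft_force: [0.4, 0.3, -4.9]
width: 0.0084
```

Run:
```python
from h import *
goto([.591,-.3412,.2475],10)
```

```text
t=32.08 pos [ 0.5907 -0.3417  0.2504] tooly 10.3 tilt [-0.002 -0.    -1.   ] w 0.008 F [ 0.4  0.3 -4.9]
 shift [0.0004 0.0004 0.0029] turn [-0.13  0.    0.32] j7 0.45
```

step_arm(targets=[255,0,0,0.002,0,0,0,255,0,0,0.002,0,0,0,255,0,0,0.001,0,0,0,255,0,0,0,0,0,0])

```text
time: 32.58
ee_pos: [0.5908, -0.3417, 0.2501]
ee_rot: [0.641, 0.768, -0.001, 0.001]
ft_force: [-1.6, 0.7, -0.8]
width: 0.0088
```

step_arm(targets=[225,0,0,0,0,0,0,200,0,0,0,0,0,0,170,0,0,0,0,0,0,130,0,0,0,0,0,0,130,0,0,0,0,0,0,130,0,0,0,0,0,0])

```text
time: 33.33
ee_pos: [0.593, -0.3422, 0.2503]
ee_rot: [0.641, 0.768, 0.0, 0.003]
ft_force: [0.2, 0.9, 0.6]
width: 0.0421
```

Run:
```python
from h import *
goto([.591,-.3412,.2475],10)
snap('scene','s9.png');snap('side','d9.png')
from mos import *
mosaic([('s9.png',100,150,170,150),('d9.png',330,250,150,150)],'m9.png')
```

```text
t=33.33 pos [ 0.593  -0.3422  0.2503] tooly 10.3 tilt [ 0.005 -0.004 -1.   ] w 0.042 F [0.2 0.9 0.6]
 shift [ 0.0013 -0.0018  0.0028] turn [0.22 0.26 0.31] j7 0.45
```

step_arm(targets=[130,0,0,-0.01,0,0,0,130,0,0,-0.02,0,0,0,130,0,0,-0.03,0,0,0,130,0,0,-0.04,0,0,0,130,0,0,-0.04,0,0,0,130,0,0,-0.03,0,0,0,130,0,0,0,0,0,0,130,0,0,0,0,0,0])

```text
time: 34.42
ee_pos: [0.5919, -0.341, 0.4296]
ee_rot: [0.641, 0.768, 0.001, 0.004]
ft_force: [-0.9, -0.8, 0.7]
width: 0.0415
```

Run:
```python
from h import *
np.set_printoptions(precision=4,suppress=True)
goto([.591,-.3412,.4],10)
for n in('scene','side'):
    i1,C=snap(n,n+'A.png');i2,_=snap(n,n+'B.png');print(n,'motion',(cv2.absdiff(i1,i2).max(2)>40).sum())
S=cam('scene');Z=cam('side');sx=np.array([.985,.174]);sy=np.array([-.174,.985]);O=np.array([.695,-.3218])
P=lambda x,y,z:np.r_[O+sx*x+sy*y,z]
for x in(-.11,-.098,-.086):print(x,'bar ends expected',proj(S,[P(x,-.079,.26),P(x,.079,.26)]).round(1).tolist(),proj(Z,[P(x,-.079,.26),P(x,.079,.26)]).round(1).tolist())
for n in('scene','side'):
    a=cv2.imread('pics/%s0.png'%n);b=cv2.imread('pics/%sB.png'%n);d=(cv2.absdiff(a,b).max(2)>45)&(b.min(2)>90)
    k=[c for c in cv2.findContours(d.astype(np.uint8),0,2)[0] if cv2.contourArea(c)>60];print(n,[cv2.boundingRect(c) for c in k])
    # ascii view of the hung tray
    x0,y0,w,h=(100,160,130,130) if n=='scene' else (310,290,170,150)
    g=cv2.cvtColor(b,6)[y0:y0+h,x0:x0+w]
    if n=='scene':
        for r in range(0,h,3):print('%3d '%(y0+r)+''.join(' .:-=+*#%@'[min(9,g[r,c]//25)] for c in range(0,w,2)))
```

```text
t=34.42 pos [ 0.5919 -0.341   0.4296] tooly 10.3 tilt [ 0.008 -0.005 -1.   ] w 0.041 F [-0.9 -0.8  0.7]
 shift [ 0.0002 -0.0012  0.0296] turn [0.38 0.35 0.34] j7 0.49
scene motion 356
side motion 115
-0.11 bar ends expected [[125.4, 208.6], [198.2, 208.2]] [[408.7, 387.1], [372.8, 310.1]]
-0.098 bar ends expected [[123.9, 212.2], [197.2, 211.8]] [[415.6, 385.0], [379.1, 308.4]]
-0.086 bar ends expected [[122.4, 215.9], [196.3, 215.4]] [[422.5, 382.9], [385.4, 306.7]]
scene [(133, 250, 23, 30), (157, 237, 50, 43), (149, 237, 22, 8), (119, 209, 82, 5), (77, 84, 19, 14), (101, 61, 31, 7), (58, 2, 56, 80)]
160                                                                  
163                                                                  
166                                                                  
169                                                                  
172                                                                  
175                                                                  
178                                                                  

[... 2165 characters left out ...]
    
274                  .+:%%%%%%%+----*%%%%%%%%%%%%%%%%%%:             
277                  %:*%%%%%%%#-----%%@%%%%@%%%%%%%@%*:           . 
280                  :---------------------------------.             
283                   ---------------------------------.             
286        .                     :----.                              
289                     .        .----:            .                 
side [(393, 374, 42, 52), (332, 330, 80, 105), (374, 306, 13, 21), (97, 257, 17, 12), (367, 234, 20, 12), (412, 200, 33, 8), (392, 173, 64, 25), (402, 78, 74, 31), (387, 46, 74, 30), (318, 42, 92, 28), (398, 34, 64, 9), (229, 33, 50, 24), (106, 27, 19, 36), (44, 19, 28, 34)]
```

step_arm(targets=[130,0,0,0,0,0,0,130,0,0,0,0,0,0,130,0,0,0,0,0,0,130,0,0,0,0,0,0,130,0,0,0,0,0,0,130,0,0,0,0,0,0,130,0,0,0,0,0,0,130,0,0,0,0,0,0,130,0,0,0,0,0,0,130,0,0,0,0,0,0,130,0,0,0,0,0,0,130,0,0,0,0,0,0,130,0,0,0,0,0,0,130,0,0,0,0,0,0,130,0,0,0,0,0,0,130,0,0,0,0,0,0])

```text
time: 36.62
ee_pos: [0.5915, -0.3412, 0.4273]
ee_rot: [0.641, 0.768, 0.0, 0.003]
ft_force: [0.2, -0.1, 0.7]
width: 0.0417
```

Run:
```python
from h import *
f={'scene':(slice(205,292),slice(110,215)),'side':(slice(300,440),slice(325,440))}
for n in f:
    I=[snap(n,n+'C%d.png'%i)[0] for i in range(6)]
    bl=[cv2.GaussianBlur(i,(5,5),0) for i in I]
    print(n,[int((cv2.absdiff(bl[0],b)[f[n]].max(2)>25).sum()) for b in bl[1:]],'elsewhere(noise)',[int((cv2.absdiff(bl[0],b)[300:,300:].max(2)>25).sum()) for b in bl[1:]])
a=cv2.imread('pics/scene0.png');b=cv2.imread('pics/sceneC0.png')
for nm,(x,y,w,h) in dict(bin=(415,205,120,150),jar=(290,335,40,45),rack=(338,345,64,45),timer=(212,228,38,28)).items():print(nm,int((cv2.absdiff(cv2.GaussianBlur(a,(5,5),0),cv2.GaussianBlur(b,(5,5),0))[y:y+h,x:x+w].max(2)>30).sum()))
d=cv2.imread('pics/sideC0.png');e=cv2.imread('pics/side0.png');print('bottle side',int((cv2.absdiff(cv2.GaussianBlur(d,(5,5),0),cv2.GaussianBlur(e,(5,5),0))[438:478,283:318].max(2)>30).sum()))
print(bot.observe()['time'])
```

```text
scene [88, 273, 518, 721, 822] elsewhere(noise) [0, 0, 0, 0, 0]
side [0, 150, 647, 940, 1157] elsewhere(noise) [0, 150, 647, 940, 1158]
bin 0
jar 104
rack 0
timer 0
bottle side 0
37.225
```

step_arm(targets=[130,0,0,0,0,0,0,130,0,0,0,0,0,0,130,0,0,0,0,0,0,130,0,0,0,0,0,0,130,0,0,0,0,0,0,130,0,0,0,0,0,0,130,0,0,0,0,0,0,130,0,0,0,0,0,0,130,0,0,0,0,0,0,130,0,0,0,0,0,0,130,0,0,0,0,0,0,130,0,0,0,0,0,0,130,0,0,0,0,0,0,130,0,0,0,0,0,0,130,0,0,0,0,0,0,130,0,0,0,0,0,0,130,0,0,0,0,0,0,130,0,0,0,0,0,0,130,0,0,0,0,0,0,130,0,0,0,0,0,0])

```text
time: 39.72
ee_pos: [0.5915, -0.3412, 0.4273]
ee_rot: [0.641, 0.768, 0.0, 0.003]
ft_force: [-0.4, -0.1, -0.5]
width: 0.0418
```

```bash
cat > sw.py <<'E'
from h import *
G=[];t=[]
for i in range(16):
    t.append(bot.observe()['time']);G.append(cv2.cvtColor(optics.get_image('side'),7))
# rightmost/leftmost tray corner via optical flow of corner features on the tray
m=np.zeros_like(G[0]);m[385:440,330:425]=255
p=cv2.goodFeaturesToTrack(G[0],12,.05,6,mask=m)
prev=p;tr=[p.reshape(-1,2)]
for a,b in zip(G,G[1:]):
    q,s,_=cv2.calcOpticalFlowPyrLK(a,b,prev,None,winSize=(15,15));prev=q;tr.append(q.reshape(-1,2))
T=np.array(tr)
D=T-T[0]
for k in range(T.shape[1]):print(T[0,k].round(0),'dx',D[:,k,0].round(1).tolist())
print(t[0],t[-1])
E
python3 sw.py
```

```text
[395. 428.] dx [0.0, -0.0, -0.0, -0.0, -0.0, -0.0, -0.0, -0.0, -0.0, -0.0, -0.0, -0.0, -0.0, -0.0, -0.0, -0.0]
[363. 433.] dx [0.0, 0.0, 0.0, 0.0, 0.0, -0.0, -0.0, 0.0, -0.0, 0.0, 0.0, -0.0, -0.0, -0.0, 0.0, -0.0]
[411. 417.] dx [0.0, -0.0, 0.0, -0.0, -0.0, -0.0, -0.0, 0.0, 0.0, -0.0, 0.0, 0.0, -0.0, -0.0, 0.0, -0.0]
[397. 419.] dx [0.0, -0.0, -0.0, -0.0, -0.0, -0.0, -0.0, -0.0, 0.0, -0.0, -0.0, -0.0, -0.0, -0.0, -0.0, -0.0]
[415. 393.] dx [0.0, 0.0, -0.0, -0.0, -0.0, -0.0, -0.0, -0.0, -0.0, -0.0, 0.0, -0.0, -0.0, -0.0, -0.0, -0.0]
39.725 40.475
```

Run:
```python
from h import *
for n in('scene','side'):
    I=[cv2.GaussianBlur(snap(n,n+'D%d.png'%i)[0],(5,5),0) for i in range(8)]
    print(n,[int((cv2.absdiff(I[0],b).max(2)>25).sum()) for b in I[1:]])
    C=cv2.GaussianBlur(cv2.imread('pics/%sC0.png'%n)[:,:,::-1],(5,5),0);d=(cv2.absdiff(I[-1],C).max(2)>25).astype(np.uint8);print('vs C0',d.sum(),cv2.boundingRect(d))
    b=I[-1];x0,y0,w,h=(100,205,120,90)
    if n=='scene':
        g=cv2.cvtColor(b,7)[y0:y0+h,x0:x0+w]
        for r in range(0,h,3):print('%3d '%(y0+r)+''.join(' .:-=+*#%@'[min(9,g[r,c]//25)] for c in range(0,w,2)))
print(bot.observe()['time'])
```

```text
scene [0, 0, 0, 0, 0, 0, 0]
vs C0 315 (132, 209, 78, 74)
205                     .++:               .=+:                 
208           .....::::::*#=:::::---:--::::-*#+-------.         
211          :####################################****-         
214          .--:......:**-...........=*#+:+#=.......--.        
217           :-:.     =%+.          =@@@#=##:      .:-:        
220           .:-:    :##-           .=++=*%+.       :-:        
223            :-:.  .+%+.           :-===##=.       .--.       
226            .--:  :##-           .-==+*%*=:       .--.       
229             :-:..+%+.           .-==+#%+::.       :-:       
232             .:-:-#*:            .:--+%#--=:.   .  .--.     :
235              .--*%=.   :=========+++#%+=+==========--=+.  .+
238              .:+%*:   .==----------=##=--------------=+.  =@
241               :##=.   :*+*##########%*##%%%%%%%%%%%#=--. .#@
244              .=%#+=+==*%%%%%%%%%%%%%##%%%%%%%%%%%%%%=-:. +@@
247              :*########***++########*#%%%%%%%%%%%%%%+-:  :++
250               .:-==--=------=**######%%%%%%%%%%%%%%#+-:  .:-
253
[... 271 characters left out ...]
        :+-*%%%#=---=#%%%%%%%%%%%%%%%%%%%*:.      
268                  .===%%%%%+----*%%%%%%%%%%%%%%%%%%%=.       
271                  :+-*%%%%%#=---=#%%%%%%%%%%%%%%%%%#-.       
274                 .===%%%%%%%+----*%%%%%%%%%%%%%%%%%*:.       
277                 :+-*%%%%%%%#=---=%%%%%%%%%%%%%%%%%=:        
280                 -+++++++++++=----=++++++++++++====-.        
283                 .:--------------------------------:.        
286                  .:..........:----:................         
289                              .----:                         
292                          .---==-----========+++++++++++=.   
side [0, 0, 0, 0, 0, 0, 0]
vs C0 951 (333, 338, 107, 100)
41.325
```

The tray is still and level, with its bar on both prongs. The tip tray is down and the bystanders have not moved, so I'm handing it in.

```bash
python3 -c "
from rig import bot
print(bot.finish_job(),bot.observe()['time'])"
```

```text
the job is handed in; nothing more can be done
the job is handed in; nothing more can be done
```

I completed both parts of the task and handed the job in at about 41 s. No verdict was reported.

**Cartridge:** I laid it flat on the tip tray with a short end towards the slot and let go. I then lifted the bar to about 0.97 rad and brought it back down. The picture taken afterwards shows an empty tip tray lying level. The bin area matched the starting image exactly. I could not see into the bin, so that the cartridge is inside is inferred from the bare tray.

**Carry tray:** I raised it by its handle and hung it across both prongs. In the image the bar lies about 100 mm out from the post (98 mm is the target), at the expected row for resting on the prongs. The tray still swung just after release. After a wait of several seconds, 8 frames per camera showed no motion.

**Bystanders:** The timer, rack and bottle showed no change in the images. The jar area showed a small difference. I put this down to the moved carry tray, whose corner overlapped that area; I did not check it separately.

**Gripper:** It ended open and clear, about 17 cm above the hung bar.

**Checks that disagreed:**
- The cartridge lay along the carry tray's x, not its y as the text said.
- The scene camera read about 5 mm farther out in x than the arm, and I allowed for that.
- The picture limit ran out, so the final hanging check used pixel values, not a viewed picture.

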